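# Seat the mould bat on the wheel head and zero the angle readout

## Robot

A 7-joint arm with a two-finger parallel gripper is mounted at the origin on the work surface. World frame = base frame: x ahead of the robot, y to its left, z up, the work surface at z = 0. Lengths are in mm, angles in rad, forces in N, time in s.
With the tool pointing down it reaches from about 425 to 875 mm from the base axis. Payload 9.9 kg.
Tool frame: the origin (TCP) lies at the very end of the fingers, on their centre line; the grasp point (between the pads) lies 19 mm behind it; z points along the fingers, y is the line along which they close (so a half turn about z gives the same grasp; the last joint's range is limited). The gripper opens to 85 mm and grips with 20 to 120 N. Pads are 22 mm wide; open, the fingers measure 114 mm over their backs; the gripper's body (76 mm by 85 mm) begins 54 mm behind the grasp point. The pads swing forward as they close: fully open they stand 13 mm farther back than shut.
Start: joints at [-1.415, 0.576, 0.025, 1.437, -0.015, 1.129, -0.057], TCP at [160.31, 655.69, 231.289] pointing down, gripper open.
Joint ranges: [-2.76, 2.76], [-0.34, 2.15], [-1.52, 1.57], [0.19, 2.46], [-1.09, 4.23], [0.17, 1.99], [-2.82, 2.82]. Speed limits (rad/s): [2.22, 2.22, 3.01, 3.01, 3.14, 3.14, 3.14].

## Interface

Orientations are given as [roll, pitch, yaw] about the fixed x, y, z axes, in that order (R = Rz(yaw) Ry(pitch) Rx(roll)).
In Python, from workcell import sense, capture, calibration, hand_in, outline_of gives the robot as it stands.
- The arm moves only by the shell command python3 -m pendant 'ROWS'. ROWS is JSON, a list of rows, each an object of numbers: "x", "y", "z": the shift along the tool's x, y, z as a fraction of full scale; "rx", "ry", "rz": the turn, a rotation vector about the tool's x, y, z as a fraction of full scale; "grip": the opening, from 0 (shut) to 1 (fully open). In form: [{"x": .., "y": .., "z": .., "rx": .., "ry": .., "rz": .., "grip": ..}, ...]. A call has 1 to 20 rows; each row shifts and turns the commanded pose from where the row before left it, along the tool's axes as they then stand; what a row does not reach is not made up. Full scale, the value 1, is 20 mm for a shift and 45 degrees for a turn. A row lasts 1/8 s, in which the tool goes at most 62.5 mm and 10.7 degrees, less where a joint would pass 70% of its speed; a pose out of reach is approached as far as the arm can. A call with a number of a shift or a turn outside -1 to 1 is refused whole. A call with a gripper value outside its range is refused whole. The fingers move at their own pace and stop on an object; the grip force is fixed at half the most. Time passes only in rows, so rows that do not move let the fingers close. It gives the time, the measured TCP pose, the force, the opening and the grip force at its end, in the units of the state.
- sense(): the state, without advancing time (a new reading comes with each control period).
- capture(name): name is "side" or "top"; returns (picture, depth): 420x560x3 uint8, red, green, blue; 420x560 float32, mm along the optical axis (not along the pixel's ray), 0 where there is no reading.
- calibration(name): a dict with "mtx" (3x3 intrinsics, pixels), "k1" (the pictures are not rectified: a ray, as slopes to the right and down, at radius r is drawn at 1 + k1 r^2 times it, then the intrinsics apply), "rvec" (rotation vector, rad) and "tvec" (3), from world to camera coordinates, as OpenCV has them. Camera axes: x right, y down, z forward; pixel columns grow to the right and rows downward; lengths in mm; the calibration is good to about 2 mm. A picture is of the moment at which its call begins. calibration takes no time and is no camera call.
- hand_in(): hands the job in; it is judged then, once.
Trained networks look in the newest picture that a camera, given by its name, has taken for a name from the list of things; names that differ only in an ending like _2 or _b are one class to them, and where a whole thing is asked for, a point or a joint stands for the part that bears it (a point fixed in the world has none). Each returns a list of dicts, best first, with "confidence" (0 to 1); they miss things now and then, are a little off and sometimes report something else, mostly with a low value. They report only what shows in the picture. A call takes as long as a camera call.
- outline_of(camera, query): "region" (420x560 bool, what is visible of it) and "xy" ([column, row] in pixels, amid what is visible of it).
The state is a dict: "clock": time; "q": joint angles; "qd": joint speeds; "joint_torque": joint torques, N m; "eef_pos": TCP position; "tool_rot": TCP orientation; "contact_force": force on the tool from outside, world axes, zero at the start; "wrist_torque": the same for the moment, N m; "width": opening from 0.0 (shut) to 1.0 (fully open); "finger_force": force on a finger pad.
Only numpy, scipy, OpenCV 4.12 (cv2) and the standard library are available. Lean on these libraries where they do the work, as an engineer would, in place of code of your own. Each camera call takes 0.05 s, during which the arm holds its last target. There are 200 camera calls.

## Task

Pick up the mould bat and lower it onto the locked wheel head, big hole over the red round pin and small hole over the blue diamond pin, wiggling it down until it lies fully home and flush, then let it go. Once it is seated, take the stylus from its rack and press the recessed red zero button of the angle readout all the way in with the stylus tip. Finally hang the stylus back in its rack, upright and resting on its collar, and leave the other pots and tools where they stand.

Things in the scene. Friction and masses are not known exactly. Their poses are not given: they have to be found in the camera images.
- bat: mould bat: loose plywood plate 190 x 110 x 12 mm (x, y, z), 0.36 to 0.6 kg, with a white plaster block 88 x 46 mm (x, y) on its middle, flat top 57 mm above the plate's underside; grip the block across its 46 mm. Red stripe across the +x end (big hole), blue across the -x end (small hole). Starts flat on the table, to the robot's left. Origin: centre of the plate's underside; z up
- big_hole (a point): centre of the bat's big through hole, 16 mm wide, at the plate's underside, 65 mm along the bat's +x from its origin
- small_hole (a point): centre of the bat's small through hole, 14 mm wide, at the plate's underside, 65 mm along the bat's -x from its origin; it does not go over the round pin
- wheel: the wheel head: a fixed (locked) aluminium disc, 210 mm across, flat top 48 mm above the table, with two upright pins in its top, 130 mm apart. Origin: on the table under its centre; +x points to the round pin, z up
- round_pin (a point): foot of the red round pin, where it leaves the head's flat top (65 mm along the wheel's +x): 14 mm diameter, 14 mm tall, the last 4 mm a cone
- diamond_pin (a point): foot of the blue diamond pin, where it leaves the head's flat top (65 mm along the wheel's -x): 12 mm wide across the line of the pins, 8 mm along it, 10 mm tall with the last 3.5 mm tapered
- console: angle readout: fixed grey box 120 mm wide, 107 mm tall, on a dark foot 100 x 110 mm. Its face slopes: the outward normal leans 30 degrees from vertical towards the console's own -x (roughly leftwards, to the robot's +y). Dark display in the face's upper half, button recess in the lower half. Origin: on the table under its centre; z up; these axes are not tilted
- button_mouth (a point): centre of the mouth of the button's recess, on the sloping face, 31 mm towards the console's own -x from its origin and 71 mm above the table: a round hole 18 mm wide, square to the face; the button's flat top lies 10 mm down it
- zero_button (a joint): travel of the red spring button (16 mm wide) at the bottom of that recess, square into the face: 0 out, 0.005 m fully in; about 2 N to start and 5 N fully in; it springs back
- stylus: loose stylus, 136 mm long, 90 g: steel shank 9 mm thick (6 mm at its end) from the tip to 60 mm, brass collar 40 mm across from 60 to 66 mm, square wooden handle 20 x 20 mm from 66 to 136 mm. Origin: centre of the tip; z from tip to handle; x, y square to the handle's sides. Starts hanging upright in the rack, tip 30 mm above the table, sides square to the rack's x and y
- stylus_collar (a point): centre of the underside of the stylus's collar, 60 mm from the tip
- rack: the stylus rack: a fixed wooden stand, foot 90 x 110 mm, two side walls (40 mm to either side along y, open to the front and back) and a top plate 75 x 90 mm with its top 90 mm above the table. Origin: on the table under its centre; z up
- rack_hole (a point): centre of the hole, 26 mm wide, at the top face of the rack's top plate (90 mm above the table), right above the rack's origin
- bowl: bystander, to be left alone: grey clay bowl, 110 mm wide, 55 mm tall, far side of the table. Origin: centre of its underside (z up)
- glaze_jar: bystander, to be left alone: brown glaze jar with white cap, 70 mm wide, 85 mm tall, far side. Origin: centre of its underside (z up)
- mug: bystander, to be left alone: dark mug, 72 mm wide, 80 mm tall, near the robot. Origin: centre of its underside (z up)
- squeeze_bottle: bystander, to be left alone: white squeeze bottle, 60 mm wide, 160 mm tall, far side. Origin: centre of its underside (z up)
- brush: bystander, to be left alone: brush, 180 mm long, lying beyond the readout and the rack. Origin: centre of its underside, mid-length
- bud_vase: bystander, to be left alone: small terracotta vase, 66 mm wide, 90 mm tall, beyond the bat. Origin: centre of its underside (z up)
- slip_tub: bystander, to be left alone: grey tub, 68 mm wide, 45 mm tall, beyond the wheel head on the right. Origin: centre of its underside (z up)

How it is judged:
By the outcome, as a careful person would: the job done as asked, in the order asked, and still so for the second after the job is handed in, with the robot touching nothing.
It also fails if it takes over 69 s, if anything falls off the work surface, if the arm or the gripper's body presses on something with over 40 N, if the wrist force passes 120 N, or if a joint passes its speed limit or range.

## Working session

There is one attempt and no reset: what is moved stays moved. The work goes in short steps, Python scripts to look and compute and a shell command to move; the robot and the scene stay as the last step left them, time stands still between calls to the robot, and variables do not carry over. Pictures are saved under pics/ and viewed, at most 10 in all, crops included, and the job is handed in when it is done.

```bash
ls; mkdir -p pics; python3 - <<'E'
from workcell import *
import cv2,json
s=sense();print(s)
for n in("side","top"):
    p,d=capture(n);cv2.imwrite(f"pics/{n}0.png",p[:,:,::-1]);print(n,calibration(n))
E
```

```text
pics
{'clock': 0.0, 'q': array([-1.41479408,  0.57650102,  0.02480767,  1.43792716, -0.01498549,
        1.12900507, -0.05650934]), 'qd': array([ 7.45135617e-05, -1.21103307e-03,  1.80382883e-03,  1.16028883e-03,
        1.10716784e-03, -8.25428721e-04,  2.03923127e-03]), 'joint_torque': array([ 9.09880528e-04, -7.65753722e+01,  2.24992342e+00, -2.85986316e+01,
        1.51022809e-02,  1.21909508e-02, -5.37683391e-06]), 'eef_pos': array([160.18841112, 655.23848079, 230.45598365]), 'tool_rot': array([-3.13993793e+00,  7.91477704e-05,  2.90185173e+00]), 'contact_force': array([-0.09560168, -0.044369  ,  0.69686144]), 'wrist_torque': array([ 0.01724663,  0.02088798, -0.00234628]), 'finger_force': 0.0, 'width': 1.0005673754718802}
side {'mtx': array([[498.34571725,   0.        , 280.35402254],
       [  0.        , 498.34571725, 214.06881191],
       [  0.        ,   0.        ,   1.        ]]), 'k1': -0.13706964234011937, 'rvec': array([ 2.16337421, -0.20436087,  0.08949166]), 'tvec': array([-572.01663858,  126.67633845, 1137.52289163])}
top {'mtx': array([[468.98519095,   0.        , 274.57299639],
       [  0.        , 468.98519095, 212.84813115],
       [  0.        ,   0.        ,   1.        ]]), 'k1': -0.04707695184508077, 'rvec': array([ 2.2024274 , -2.17484962,  0.08897207]), 'tvec': array([ -17.81823321,  588.43702117, 1131.61566546])}
```

View pics/top0.png

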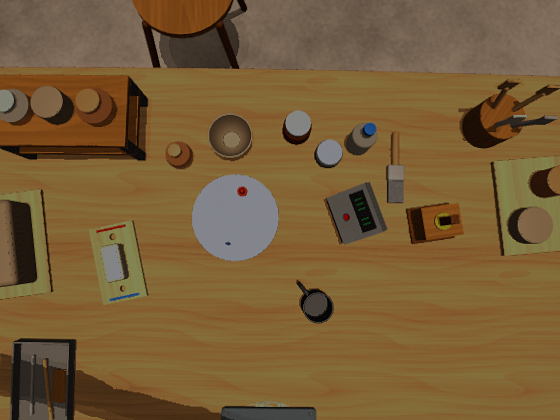

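View pics/side0.png

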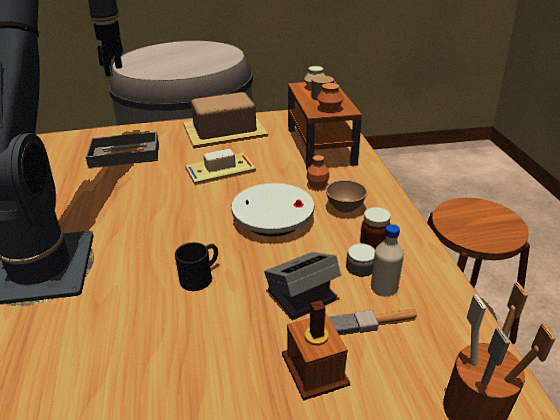

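The top view shows the bat at (118,262) with its red stripe up, which means away from the robot. The wheel is at (235,217), red pin (242,191), blue pin (228,243). The console is at (356,213) with its button at (346,217), and the rack with stylus is at (440,222). The side view shows all of these too, and the gripper is at (110,50).

```bash
cat >h.py <<'E'
from workcell import *
import numpy as np,cv2
def cam(n):
    c=calibration(n);return c["mtx"],c["k1"],cv2.Rodrigues(c["rvec"])[0],c["tvec"]
def rays(n,uv):
    K,k1,R,t=cam(n);uv=np.atleast_2d(np.asarray(uv,float))
    return cv2.undistortPoints(uv[:,None],K,np.array([k1,0,0,0.]))[:,0]
def world(n,uv,d):
    K,k1,R,t=cam(n);s=rays(n,uv);d=np.asarray(d,float).reshape(-1,1)
    return (np.c_[s,np.ones(len(s))]*d-t)@R
def onplane(n,uv,z):
    K,k1,R,t=cam(n);s=np.c_[rays(n,uv),np.ones(len(np.atleast_2d(uv)))]@R
    o=-R.T@t;return o+s*((z-o[2])/s[:,2])[:,None]
def proj(n,P):
    K,k1,R,t=cam(n);c=calibration(n)
    return cv2.projectPoints(np.asarray(P,float).reshape(-1,1,3),c["rvec"],t,K,np.array([k1,0,0,0.]))[0][:,0]
def tri(ua,ub):
    # two-view point: (top pixel, side pixel) -> point, gap between rays
    o,dv=[],[]
    for n,u in(("top",ua),("side",ub)):
        K,k1,R,t=cam(n);o.append(-R.T@t);v=np.r_[rays(n,u)[0],1]@R;dv.append(v/np.linalg.norm(v))
    A=np.c_[dv[0],-dv[1]];l=np.linalg.lstsq(A,o[1]-o[0],rcond=None)[0]
    p,q=o[0]+l[0]*dv[0],o[1]+l[1]*dv[1];return (p+q)/2,np.linalg.norm(p-q)
def cloud(n,d,mask):
    v,u=np.nonzero(mask&(d>0));return np.c_[u,v],world(n,np.c_[u,v],d[v,u])
def hsv(p):return cv2.cvtColor(p,cv2.COLOR_RGB2HSV)
E
cat >m1.py <<'E'
from h import *
np.set_printoptions(precision=1,suppress=True)
for n in("top","side"):
    p,d=capture(n);np.savez(f"{n}.npz",p=p,d=d);H=hsv(p)
    out={}
    for q in("bat","wheel","console","stylus","rack"):
        r=outline_of(n,q)
        if not r: print(n,q,"none");continue
        m=r[0]["region"];out[q]=m;uv,P=cloud(n,d,m)
        top=np.percentile(P[:,2],97)
        print(n,q,round(r[0]["confidence"],2),m.sum(),"xy",r[0]["xy"],"med",np.median(P,0),"z",np.percentile(P[:,2],[3,50,97]),"topc",P[P[:,2]>top-6].mean(0))
    np.savez(f"{n}_m.npz",**out)
    red=((H[...,0]<6)|(H[...,0]>172))&(H[...,1]>170)&(H[...,2]>90);blue=(H[...,0]>95)&(H[...,0]<135)&(H[...,1]>100)&(H[...,2]>60)
    for nm,mm in(("red",red),("blue",blue)):
        k,L,S,C=cv2.connectedComponentsWithStats(mm.astype(np.uint8))
        for i in range(1,k):
            if S[i,4]>=5:
                uv,P=cloud(n,d,L==i);print(n,nm,S[i,4],C[i],np.median(P,0) if len(P) else "")
E
python3 m1.py
python3 - <<'E'
import numpy as np,cv2
t=np.load("top.npz")["p"][...,::-1];s=np.load("side.npz")["p"][...,::-1]
a=[t[170:310,85:155],t[170:265,190:290],t[175:250,320:470]]
b=[s[145:185,180:260],s[180:240,225:320],s[245:390,260:350]]
f=lambda l:np.hstack([cv2.resize(x,(266,300),interpolation=cv2.INTER_CUBIC) for x in l])
cv2.imwrite("pics/crop1.png",np.vstack([f(a),f(b)]))
E
```

```text
top bat 0.93 3584 xy [117.5, 261.8] med [462.1 367.9  12.1] z [ 5.1 12.1 58. ] topc [462.6 375.4  56. ]
top wheel 0.74 5871 xy [234.6, 215.1] med [575.8  85.5  47.4] z [43.5 47.4 51.7] topc [575.6  84.8  48.2]
top console 0.57 2436 xy [357.3, 213.0] med [ 586.4 -199.4   82.9] z [ 13.   82.9 105.7] topc [ 596.7 -230.4  103.4]
top stylus none
top rack 0.55 1586 xy [430.2, 222.6] med [ 565.5 -375.8   88. ] z [ 4.8 88.  93.5] topc [ 569.9 -396.3   90.8]
top red 57 [242. 191.] [638.4  68.3  49.3]
top red 21 [345.6 216.9] [ 578.2 -179.4   60.9]
top red 41 [110.4 228.3] [543.9 397.3  11.4]
top blue 117 [369.5 128.5] [ 768.2 -216.8  159.3]
top blue 6 [227.5 243.3] [512.9 100.6  57.6]
top blue 57 [124.2 296.4] [378.7 356.6  12.2]
side bat 0.63 1593 xy [216.0, 166.7] med [462.3 357.   12. ] z [ 0.2 12.  57.1] topc [463.3 371.4  55.5]
side wheel 0.8 3379 xy [274.9, 207.9] med [574.2  63.9  46.9] z [ 8.9 46.9 50. ] topc [577.   77.3  47.2]
side console 0.67 3322 xy [300.3, 281.4] med [ 583.7 -236.9   73.1] z [  6.2  73.1 105.8] topc [ 598.7 -233.   104. ]
side stylus 0.93 748 xy [319.0, 326.3] med [ 569.3 -407.3  125.2] z [ 90.9 125.2 166.9] topc [ 571.7 -401.   165.4]
side rack 0.61 3471 xy [314.4, 361.9] med [ 560.5 -436.8   58.8] z [ 7.1 58.8 91.7] topc [ 568.2 -409.8   89.9]
side red 17 [246.4 160.2] [548.7 397.5  11.8]
side red 10 [298.2 201. ] [640.5  67.2  59.3]
side red 21 [298.  204.8] [639.5  68.7  48.1]
side blue 21 [192.2 171.9] [380.4 359.9  12. ]
side blue 93 [392.1 228.3] [ 769.  -217.8  160.9]
```

View pics/crop1.png

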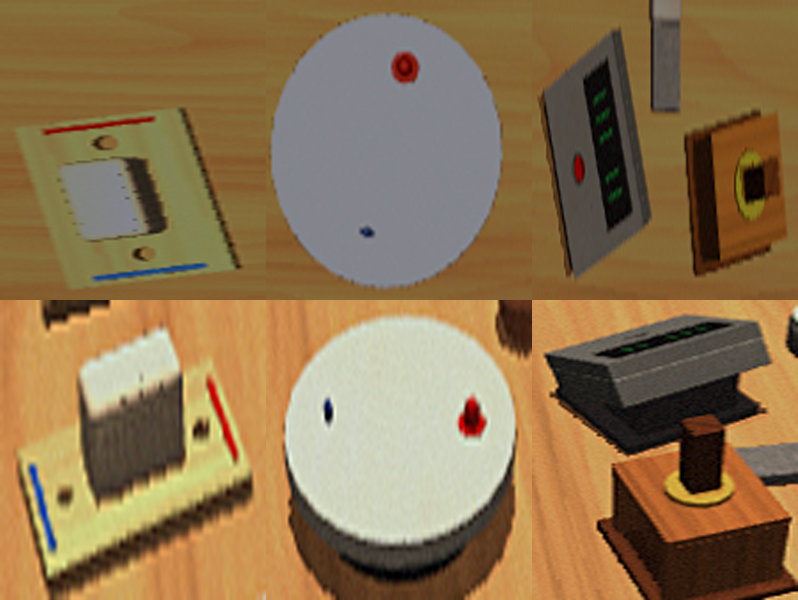

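Enlarged, the crops show the bat's holes at about (112,237) and (123,288) in the top view, both pins clear, the button recess at (346,217), and the stylus hanging in the rack with its collar around (442,221).

```bash
cat >m2.py <<'E'
from h import *
np.set_printoptions(precision=1,suppress=True)
def rect(P):
    (c,wh,a)=cv2.minAreaRect(P[:,:2].astype(np.float32));return np.array(c),np.array(wh),a
for n in("top","side"):
    z=np.load(n+".npz");p,d=z["p"],z["d"];M=np.load(n+"_m.npz")
    uv,P=cloud(n,d,M["bat"])
    pl=P[abs(P[:,2]-12)<3];print(n,"plate",*rect(pl),"| block",*rect(P[abs(P[:,2]-57)<3]))
    uv,P=cloud(n,d,M["wheel"])
    q=P[abs(P[:,2]-48)<3];e=cv2.fitEllipse(cv2.convexHull(q[:,:2].astype(np.float32)));print(n,"wheel",e, "zmed",np.median(q[:,2]))
    g=p.mean(2)
    uv,P=cloud(n,d,M["console"])
    nv=[]; c=np.median(P,0)
    F=P[(P[:,2]>45)&(P[:,2]<106)] ; best=None;rng=np.random.default_rng(0)
    for _ in range(300):
        a=F[rng.choice(len(F),3,False)];v=np.cross(a[1]-a[0],a[2]-a[0]);L=np.linalg.norm(v)
        if L<500:continue
        v/=L;v*=np.sign(v[2]); 
        if v[2]<.6: continue
        k=abs((F-a[0])@v)<2
        if best is None or k.sum()>best.sum():best=k
    F=F[best];o=F.mean(0);v=np.linalg.svd(F-o)[2][2];v*=np.sign(v[2])
    ex=np.cross([0,0,1],v);ex/=np.linalg.norm(ex);ey=np.cross(v,ex)
    c2,wh,a=rect(np.c_[(F-o)@ex,(F-o)@ey]);cc=o+c2[0]*ex+c2[1]*ey
    print(n,"console n",v*100,"tilt",np.degrees(np.arccos(v[2])),"az",np.degrees(np.arctan2(v[1],v[0])),"facecentre",cc,wh,a)
    uv,P=cloud(n,d,M["rack"]);print(n,"racktop",*rect(P[(abs(P[:,2]-90)<3)]))
    if "stylus" in M:
        uv,P=cloud(n,d,M["stylus"]);print(n,"stylus top",P[P[:,2]>163].mean(0),rect(P[P[:,2]>163]))
    H=hsv(p);ye=(H[...,0]>20)&(H[...,0]<34)&(H[...,1]>150)&(H[...,2]>130)
    k,L,S,C=cv2.connectedComponentsWithStats(ye.astype(np.uint8))
    for i in range(1,k):
        if 15<S[i,4]<400: uvv,P=cloud(n,d,L==i);print(n,"yellow",S[i,4],C[i],np.median(P,0))
print("red pin/ blue pin z",onplane("top",[[242,191]],55),onplane("top",[[227.5,243.3]],58),onplane("side",[[298.2,201]],60))
print("holes",onplane("top",[[112.4,236.7],[122.9,288.5]],10))
print("button tri",tri([345.6,216.9],[345.6,216.9])[0] if 0 else onplane("top",[[345.6,216.9]],62.3))
E
python3 m2.py
```

```text
top plate [462.6 375.9] [190.7 113.5] 13.238512992858887 | block [462.2 375.4] [84.6 44. ] 13.124037742614746
top wheel ((576.4848022460938, 85.56443786621094), (206.20855712890625, 207.99476623535156), 71.79706573486328) zmed 47.59940932300449
top console n [-17.9  47.9  85.9] tilt 30.769325112072547 az 110.42381284730378 facecentre [ 584.5 -194.1   81.3] [120.6  99.9] 0.4214807152748108
top racktop [ 570.4 -400.7] [75.3 93.7] 8.990439414978027
top yellow 19 [443.2 214.3] [ 585.5 -401.    95.1]
top yellow 36 [441.4 225.3] [ 557.6 -395.6   95.9]
side plate [464.1 375.5] [192.8 117.2] 12.518633842468262 | block [462.4 374.2] [84.3 46.7] 15.623770713806152
side wheel ((578.2894897460938, 83.64649963378906), (205.13299560546875, 210.3275909423828), 174.17787170410156) zmed 47.219748397427175
side console n [ 27.6 -76.   58.8] tilt 54.000854061555884 az -70.03202553860912 facecentre [ 604.8 -242.4   89.4] [121.1  44.2] 0.10661346465349197
side racktop [ 570.9 -399.3] [73.9 92.7] 9.07430362701416
side stylus top [ 571.7 -400.4  165.8] (array([ 572. , -399.4]), array([19.9, 22. ]), 5.060211658477783)
side yellow 129 [315.  336.3] [ 562.6 -404.7   96.3]
red pin/ blue pin z [[637.6  68.5  55. ]] [[512.2 100.5  58. ]] [[640.4  68.2  60. ]]
holes [[524.9 391.   10. ]
 [397.9 360.6  10. ]]
button tri [[ 578.2 -178.9   62.3]]
```

```bash
cat >>h.py <<'E'
from scipy.spatial.transform import Rotation as Ro
def to(p,rpy=None):
    "from measured pose to target p (mm), optional rpy deg: total shifts in tool axes now / after turn, in full-scale units"
    s=sense();R=Ro.from_euler("xyz",s["tool_rot"]);d=np.array(p)-s["eef_pos"]
    print("at",s["eef_pos"].round(1),R.as_euler("xyz",True).round(1),"F",s["contact_force"].round(1),"w",round(s["width"],3),"t",s["clock"])
    print("shift now",(R.inv().apply(d)/20).round(2))
    if rpy is not None:
        T=Ro.from_euler("xyz",rpy,True);print("turn",((R.inv()*T).as_rotvec(True)/45).round(3),"shift after",(T.inv().apply(d)/20).round(2))
E
python3 -c "
from h import *
to([462.5,375.5,90],[180,0,193.3])"
```

```text
at [160.3 655.7 231.3] [180.    0.  166.3] F [ 0.4  1.1 -0.6] w 1.003 t 0.7
shift now [-18.   -10.02   7.07]
turn [ 0.     0.    -0.601] shift after [-11.48 -17.11   7.07]
```

```bash
python3 -m pendant '[{"rz":-0.2,"z":0.3},{"rz":-0.2,"z":0.3},{"rz":-0.2,"z":0.3},{"x":-0.64,"y":-0.95,"z":0.36},{"x":-0.64,"y":-0.95,"z":0.36},{"x":-0.64,"y":-0.95,"z":0.36},{"x":-0.64,"y":-0.95,"z":0.36},{"x":-0.64,"y":-0.95,"z":0.36},{"x":-0.64,"y":-0.95,"z":0.36},{"x":-0.64,"y":-0.95,"z":0.36},{"x":-0.64,"y":-0.95,"z":0.36},{"x":-0.64,"y":-0.95,"z":0.36},{"x":-0.64,"y":-0.95,"z":0.36},{"x":-0.64,"y":-0.95,"z":0.36},{"x":-0.64,"y":-0.95,"z":0.36},{"x":-0.64,"y":-0.95,"z":0.36},{"x":-0.64,"y":-0.95,"z":0.33},{"x":-0.64,"y":-0.95,"z":0.33}]'; python3 -c "
from h import *
to([462.5,375.5,24],[180,0,193.3])
p,d=capture('side');cv2.imwrite('pics/g1.png',cv2.resize(p[90:230,130:330,::-1],(800,560),interpolation=cv2.INTER_CUBIC))"
```

```text
at [160.3 655.7 231.3] [180.    0.  166.3] F [ 0.4  1.1 -0.6] w 1.003 t 0.7
shift now [-18.   -10.02  10.37]
turn [ 0.     0.    -0.601] shift after [-11.48 -17.11  10.37]schema error: expected keys x, y, z, rx, ry, rz, grip
```

View pics/g1.png

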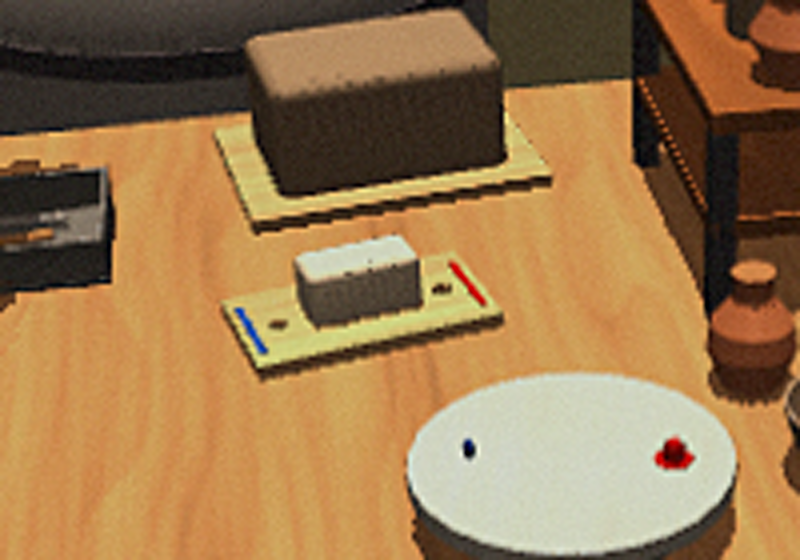

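All seven keys are required in every row, so the move was refused and the scene is unchanged. I'll retype it in full.

```bash
python3 -m pendant '[{"x":0,"y":0,"z":0.3,"rx":0,"ry":0,"rz":-0.2,"grip":1},{"x":0,"y":0,"z":0.3,"rx":0,"ry":0,"rz":-0.2,"grip":1},{"x":0,"y":0,"z":0.3,"rx":0,"ry":0,"rz":-0.2,"grip":1},{"x":-0.64,"y":-0.95,"z":0.36,"rx":0,"ry":0,"rz":0,"grip":1},{"x":-0.64,"y":-0.95,"z":0.36,"rx":0,"ry":0,"rz":0,"grip":1},{"x":-0.64,"y":-0.95,"z":0.36,"rx":0,"ry":0,"rz":0,"grip":1},{"x":-0.64,"y":-0.95,"z":0.36,"rx":0,"ry":0,"rz":0,"grip":1},{"x":-0.64,"y":-0.95,"z":0.36,"rx":0,"ry":0,"rz":0,"grip":1},{"x":-0.64,"y":-0.95,"z":0.36,"rx":0,"ry":0,"rz":0,"grip":1},{"x":-0.64,"y":-0.95,"z":0.36,"rx":0,"ry":0,"rz":0,"grip":1},{"x":-0.64,"y":-0.95,"z":0.36,"rx":0,"ry":0,"rz":0,"grip":1},{"x":-0.64,"y":-0.95,"z":0.36,"rx":0,"ry":0,"rz":0,"grip":1},{"x":-0.64,"y":-0.95,"z":0.36,"rx":0,"ry":0,"rz":0,"grip":1},{"x":-0.64,"y":-0.95,"z":0.36,"rx":0,"ry":0,"rz":0,"grip":1},{"x":-0.64,"y":-0.95,"z":0.36,"rx":0,"ry":0,"rz":0,"grip":1},{"x":-0.64,"y":-0.95,"z":0.36,"rx":0,"ry":0,"rz":0,"grip":1},{"x":-0.64,"y":-0.95,"z":0.33,"rx":0,"ry":0,"rz":0,"grip":1},{"x":-0.64,"y":-0.95,"z":0.33,"rx":0,"ry":0,"rz":0,"grip":1}]'; python3 -c "
from h import *
to([462.5,375.5,24],[180,0,193.3])"
```

```text
clock: 3.0
eef_pos: [413.6, 421.2, 106.0]
tool_rot: [3.142, 0.0, -2.91]
contact_force: [1.2, 0.7, -0.0]
width: 0.998
finger_force: 0.0
at [413.6 421.2 106. ] [ 180.     0.  -166.7] F [ 1.2  0.7 -0. ] w 0.998 t 3.0
shift now [-1.86 -2.79  4.1 ]
turn [ 0.     0.    -0.001] shift after [-1.85 -2.79  4.1 ]
```

```bash
python3 -m pendant '[{"x":-0.62,"y":-0.93,"z":0.2,"rx":0,"ry":0,"rz":0,"grip":1},{"x":-0.62,"y":-0.93,"z":0.2,"rx":0,"ry":0,"rz":0,"grip":1},{"x":-0.62,"y":-0.93,"z":0.2,"rx":0,"ry":0,"rz":0,"grip":1},{"x":0,"y":0,"z":0.7,"rx":0,"ry":0,"rz":0,"grip":1},{"x":0,"y":0,"z":0.7,"rx":0,"ry":0,"rz":0,"grip":1},{"x":0,"y":0,"z":0.6,"rx":0,"ry":0,"rz":0,"grip":1},{"x":0,"y":0,"z":0.6,"rx":0,"ry":0,"rz":0,"grip":1},{"x":0,"y":0,"z":0.6,"rx":0,"ry":0,"rz":0,"grip":1},{"x":0,"y":0,"z":0.3,"rx":0,"ry":0,"rz":0,"grip":1}]'; python3 -c "
from h import *
to([462.5,375.5,24],[180,0,193.3])
p,d=capture('side');cv2.imwrite('pics/g2.png',cv2.resize(p[60:200,130:330,::-1],(800,560),interpolation=cv2.INTER_CUBIC))"
```

```text
clock: 4.12
eef_pos: [461.2, 376.5, 23.5]
tool_rot: [-3.141, -0.001, -2.91]
contact_force: [0.3, -0.9, -0.2]
width: 0.996
finger_force: 0.0
at [461.2 376.5  23.5] [-180.    -0.  -166.7] F [ 0.3 -0.9 -0.2] w 0.996 t 4.125
shift now [-0.05 -0.06 -0.02]
turn [-0.001 -0.001 -0.   ] shift after [-0.05 -0.06 -0.02]
```

View pics/g2.png

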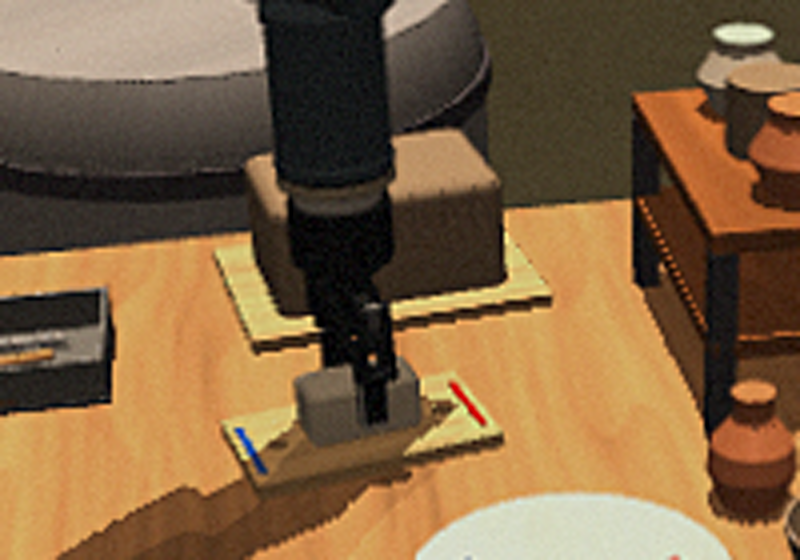

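The fingers straddle the block at about (373,400) in the crop, near its middle. Closing and lifting now.

```bash
python3 -m pendant '[{"x":0,"y":0,"z":0,"rx":0,"ry":0,"rz":0,"grip":0},{"x":0,"y":0,"z":0,"rx":0,"ry":0,"rz":0,"grip":0},{"x":0,"y":0,"z":0,"rx":0,"ry":0,"rz":0,"grip":0},{"x":0,"y":0,"z":0,"rx":0,"ry":0,"rz":0,"grip":0},{"x":0,"y":0,"z":0,"rx":0,"ry":0,"rz":0,"grip":0},{"x":0,"y":0,"z":0,"rx":0,"ry":0,"rz":0,"grip":0},{"x":0,"y":0,"z":-0.5,"rx":0,"ry":0,"rz":0,"grip":0},{"x":0,"y":0,"z":-0.7,"rx":0,"ry":0,"rz":0,"grip":0},{"x":0,"y":0,"z":-0.7,"rx":0,"ry":0,"rz":0,"grip":0},{"x":0,"y":0,"z":-0.7,"rx":0,"ry":0,"rz":0.2,"grip":0},{"x":0,"y":0,"z":-0.7,"rx":0,"ry":0,"rz":0.2,"grip":0},{"x":0,"y":0,"z":-0.7,"rx":0,"ry":0,"rz":0.214,"grip":0}]'; python3 -c "
from h import *
to([576.5,84.8,104],[180,0,165.7])"
```

```text
clock: 5.68
eef_pos: [461.5, 376.6, 105.8]
tool_rot: [3.141, -0.0, 2.885]
contact_force: [0.1, 0.6, -4.9]
width: 0.53
finger_force: 62.3
at [461.5 376.6 105.8] [180.   -0.  165.3] F [ 0.1  0.6 -4.9] w 0.53 t 5.675
shift now [ -9.26 -12.66   0.08]
turn [ 0.001 -0.    -0.008] shift after [ -9.18 -12.72   0.09]
```

```bash
python3 -m pendant '[{"x":-0.4,"y":-0.5,"z":0,"rx":0,"ry":0,"rz":0,"grip":0},{"x":-0.68,"y":-0.95,"z":0,"rx":0,"ry":0,"rz":0,"grip":0},{"x":-0.68,"y":-0.95,"z":0,"rx":0,"ry":0,"rz":0,"grip":0},{"x":-0.68,"y":-0.95,"z":0,"rx":0,"ry":0,"rz":0,"grip":0},{"x":-0.68,"y":-0.95,"z":0,"rx":0,"ry":0,"rz":0,"grip":0},{"x":-0.68,"y":-0.95,"z":0,"rx":0,"ry":0,"rz":0,"grip":0},{"x":-0.68,"y":-0.95,"z":0,"rx":0,"ry":0,"rz":0,"grip":0},{"x":-0.68,"y":-0.95,"z":0,"rx":0,"ry":0,"rz":0,"grip":0},{"x":-0.68,"y":-0.95,"z":0,"rx":0,"ry":0,"rz":0,"grip":0},{"x":-0.68,"y":-0.95,"z":0,"rx":0,"ry":0,"rz":0,"grip":0},{"x":-0.68,"y":-0.95,"z":0,"rx":0,"ry":0,"rz":0,"grip":0},{"x":-0.68,"y":-0.95,"z":0,"rx":0,"ry":0,"rz":0,"grip":0},{"x":-0.68,"y":-0.95,"z":0,"rx":0,"ry":0,"rz":0,"grip":0},{"x":-0.68,"y":-0.95,"z":0,"rx":0,"ry":0,"rz":0,"grip":0},{"x":0,"y":0,"z":0,"rx":0,"ry":0,"rz":0,"grip":0},{"x":0,"y":0,"z":0,"rx":0,"ry":0,"rz":0,"grip":0}]'; cat >m3.py <<'E'
from h import *
np.set_printoptions(precision=2,suppress=True)
import sys
to([576.5,84.8,104],[180,0,165.7])
for n in("top","side"):
    p,d=capture(n);cv2.imwrite(f"pics/{sys.argv[1]}_{n}.png",p[...,::-1]);H=hsv(p)
    red=((H[...,0]<6)|(H[...,0]>172))&(H[...,1]>150)&(H[...,2]>70);blue=(H[...,0]>95)&(H[...,0]<135)&(H[...,1]>100)&(H[...,2]>50)
    for nm,mm in(("red",red),("blue",blue)):
        k,L,S,C=cv2.connectedComponentsWithStats(mm.astype(np.uint8))
        for i in range(1,k):
            uv,P=cloud(n,d,L==i)
            if S[i,4]>=5 and len(P) and -120<np.median(P,0)[1]<250:
                print(n,nm,S[i,4],C[i],np.median(P,0),cv2.minAreaRect(P[:,:2].astype(np.float32)))
    # plate top: around bat, colour
    uv,P=cloud(n,d,np.ones(d.shape,bool));o=sense()["eef_pos"]
    k=(abs(P[:,2]-(o[2]-24+12))<4)&(np.hypot(*(P[:,:2]-o[:2]).T)<115);hh=H[uv[:,1],uv[:,0]]
    k&=(hh[:,0]>18)&(hh[:,0]<40)&(hh[:,1]>60)
    q=P[k];print(n,"plate",len(q),cv2.minAreaRect(q[:,:2].astype(np.float32)),np.median(q[:,2]))
E
python3 m3.py a
```

```text
clock: 7.68
eef_pos: [576.3, 81.5, 104.2]
tool_rot: [-3.142, -0.001, 2.893]
contact_force: [0.3, 0.3, -5.0]
width: 0.532
finger_force: 62.7
at [576.3  81.5 104.2] [-180.    -0.   165.7] F [ 0.3  0.3 -5. ] w 0.532 t 7.675
shift now [0.03 0.16 0.01]
turn [-0. -0.  0.] shift after [0.03 0.16 0.01]
top red 22 [254.14 182.05] [654.68  39.9   91.24] ((654.24951171875, 37.677406311035156), (31.445186614990234, 3.547891855239868), 74.9216079711914)
top plate 404 ((609.0389404296875, 20.515830993652344), (129.41317749023438, 48.88277816772461), 10.196340560913086) 90.82880109306933
side red 32 [307.41 191.41] [661.87  60.97  90.59] ((661.0564575195312, 61.286376953125), (63.41665267944336, 4.858978748321533), 76.87420654296875)
side red 7 [376.43 230.57] [790.56 -90.48  60.72] ((790.5304565429688, -90.60413360595703), (7.839781284332275, 5.385737419128418), 55.89535903930664)
side red 6 [381.33 231.5 ] [803.37 -91.25  56.49] ((802.39990234375, -91.72805786132812), (4.1774163246154785, 7.511350631713867), 85.27084350585938)
side blue 34 [238.5  188.76] [496.23 106.49  90.96] ((495.9895935058594, 104.43854522705078), (69.28873443603516, 6.345216751098633), 76.16771697998047)
side plate 470 ((578.8964233398438, 81.00909423828125), (114.22122192382812, 190.12652587890625), 75.1745376586914) 90.26448982172789
```

```bash
python3 -c "
import cv2,numpy as np
a=cv2.imread('pics/a_top.png')[155:280,180:290];b=cv2.imread('pics/a_side.png')[120:250,205:345]
cv2.imwrite('pics/a.png',np.hstack([cv2.resize(x,(400,420),interpolation=cv2.INTER_CUBIC) for x in(a,b)]))"
```

```text
(no output)
```

View pics/a.png

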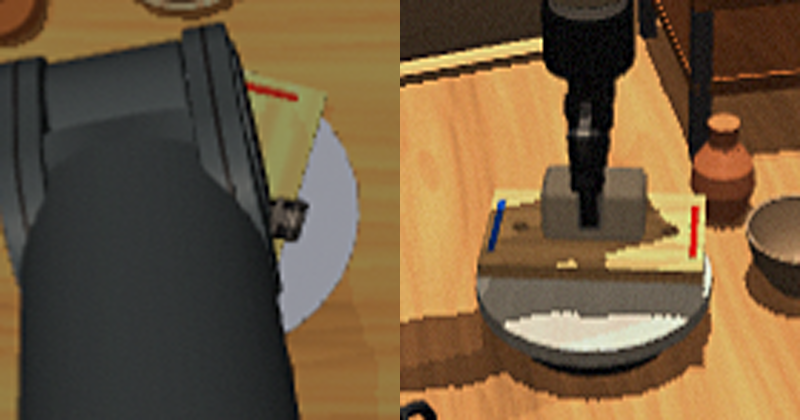

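The side view shows the bat held level over the wheel, with its stripes at about (307,191) red and (238,189) blue. The arm hides most of it from above. I'll correct by roughly (-1, +3) mm and go down gently.

```bash
python3 -m pendant '[{"x":0.1,"y":0.14,"z":0.4,"rx":0,"ry":0,"rz":0,"grip":0},{"x":0,"y":0,"z":0.4,"rx":0,"ry":0,"rz":0,"grip":0},{"x":0,"y":0,"z":0.1,"rx":0,"ry":0,"rz":0,"grip":0},{"x":0,"y":0,"z":0.1,"rx":0,"ry":0,"rz":0,"grip":0},{"x":0,"y":0,"z":0.1,"rx":0,"ry":0,"rz":0,"grip":0},{"x":0,"y":0,"z":0,"rx":0,"ry":0,"rz":0,"grip":0}]'; python3 m3.py b | grep -v blue
```

```text
clock: 8.52
eef_pos: [575.9, 85.7, 83.0]
tool_rot: [3.141, 0.001, 2.892]
contact_force: [-1.3, 3.3, 1.3]
width: 0.525
finger_force: 63.5
at [575.9  85.7  83. ] [179.9   0.  165.7] F [-1.3  3.3  1.3] w 0.525 t 8.525
shift now [-0.04 -0.03 -1.05]
turn [ 0.  0. -0.] shift after [-0.04 -0.04 -1.05]
top red 22 [252.18 183.23] [654.08  41.86  69.91] ((639.40869140625, 37.705814361572266), (52.5307731628418, 26.60294532775879), 20.197490692138672)
top plate 430 ((607.5952758789062, 25.687149047851562), (129.8196258544922, 49.7423210144043), 10.364619255065918) 69.60436942835568
side red 32 [306.69 197.5 ] [660.88  63.58  69.5 ] ((661.6080322265625, 66.72352600097656), (68.71395874023438, 4.797028541564941), 74.64128112792969)
side red 12 [381.25 230.5 ] [803.25 -91.06  59.92] ((802.5350952148438, -91.51141357421875), (14.557780265808105, 7.277727127075195), 13.472504615783691)
side plate 491 ((578.1697998046875, 84.73172760009766), (113.44403076171875, 191.27362060546875), 74.66959381103516) 69.13707343353178
```

```bash
python3 -m pendant '[{"x":0.02,"y":0.05,"z":0.1,"rx":0,"ry":0,"rz":0,"grip":0},{"x":0,"y":0,"z":0.1,"rx":0,"ry":0,"rz":0,"grip":0},{"x":0,"y":0,"z":0,"rx":0,"ry":0,"rz":0,"grip":0}]'; python3 -c "
from h import *
s=sense();print(s['wrist_torque'],s['tool_rot'])"
```

```text
clock: 9.0
eef_pos: [575.5, 86.4, 78.1]
tool_rot: [3.141, -0.0, 2.891]
contact_force: [-0.1, 4.6, -4.2]
width: 0.529
finger_force: 62.8
[ 1.1069225  -0.14694916  0.28033164] [ 3.14138508e+00 -1.94013314e-04  2.89127697e+00]
```

```bash
python3 -m pendant '[{"x":0.01,"y":0.05,"z":0.1,"rx":0,"ry":0,"rz":0,"grip":0},{"x":0,"y":0,"z":0.1,"rx":0,"ry":0,"rz":0,"grip":0},{"x":0,"y":0,"z":0.05,"rx":0,"ry":0,"rz":0,"grip":0},{"x":0,"y":0,"z":0,"rx":0,"ry":0,"rz":0,"grip":0}]'
```

```text
clock: 9.5
eef_pos: [575.4, 86.6, 73.4]
tool_rot: [-3.141, -0.0, 2.89]
contact_force: [-0.0, 1.0, -5.7]
width: 0.529
finger_force: 62.7
```

Going down freely. I'll press the last bit until it lands, wiggling slightly.

```bash
python3 -m pendant '[{"x":0,"y":0,"z":0.05,"rx":0,"ry":0,"rz":0,"grip":0},{"x":0,"y":0.02,"z":0.05,"rx":0,"ry":0,"rz":0.01,"grip":0},{"x":0,"y":-0.02,"z":0.05,"rx":0,"ry":0,"rz":-0.01,"grip":0},{"x":0,"y":0,"z":0,"rx":0,"ry":0,"rz":0,"grip":0}]';python3 m3.py c | grep side
```

```text
clock: 10.0
eef_pos: [575.5, 86.8, 73.2]
tool_rot: [3.141, 0.001, 2.889]
contact_force: [-9.9, 0.8, 27.0]
width: 0.531
finger_force: 66.8
side red 32 [306.5  200.53] [661.63  67.47  59.83] ((661.6107177734375, 66.63584899902344), (73.12890625, 5.293896675109863), 75.13811492919922)
side red 7 [375.43 230.71] [790.29 -89.26  58.29] ((789.1713256835938, -88.50051879882812), (4.312331676483154, 7.6473565101623535), 77.72792053222656)
side red 7 [381.43 230.57] [802.99 -90.3   58.96] ((802.8466796875, -91.20722961425781), (4.586156845092773, 11.608479499816895), 79.03166198730469)
side blue 31 [238.48 199.19] [493.79 106.07  60.19] ((494.5483703613281, 107.97425842285156), (68.70733642578125, 5.156482696533203), 75.5798568725586)
side plate 493 ((577.4329223632812, 84.9692153930664), (115.77586364746094, 191.00914001464844), 74.67193603515625) 59.32497498707689
```

The plate top reads 59.3–60 mm, against 60 expected, and it bottomed firmly. I'll ease off, release and retreat upwards.

```bash
python3 -m pendant '[{"x":0,"y":0,"z":-0.1,"rx":0,"ry":0,"rz":0,"grip":0},{"x":0,"y":0,"z":0,"rx":0,"ry":0,"rz":0,"grip":1},{"x":0,"y":0,"z":0,"rx":0,"ry":0,"rz":0,"grip":1},{"x":0,"y":0,"z":0,"rx":0,"ry":0,"rz":0,"grip":1},{"x":0,"y":0,"z":0,"rx":0,"ry":0,"rz":0,"grip":1},{"x":0,"y":0,"z":-0.4,"rx":0,"ry":0,"rz":0,"grip":1},{"x":0,"y":0,"z":-0.8,"rx":0,"ry":0,"rz":0,"grip":1},{"x":0,"y":0,"z":-1,"rx":0,"ry":0,"rz":0,"grip":1},{"x":0,"y":0,"z":-1,"rx":0,"ry":0,"rz":0,"grip":1},{"x":0,"y":0,"z":-1,"rx":0,"ry":0,"rz":0,"grip":1},{"x":0,"y":0,"z":-1,"rx":0,"ry":0,"rz":0,"grip":1},{"x":0,"y":0,"z":-1,"rx":0,"ry":0,"rz":0,"grip":1},{"x":0,"y":0,"z":-1,"rx":0,"ry":0,"rz":0,"grip":1}]';python3 m3.py d | grep -E "side|at"
python3 - <<'E'
from h import *
n="side";p,d=capture(n)
uv,P=cloud(n,d,np.ones(d.shape,bool));H=hsv(p)[uv[:,1],uv[:,0]]
k=(abs(P[:,2]-60)<5)&(np.hypot(P[:,0]-577,P[:,1]-85)<110)&(H[:,0]>18)&(H[:,0]<40)&(H[:,1]>60)
q=P[k];c=np.linalg.lstsq(np.c_[q[:,:2]-q[:,:2].mean(0),np.ones(len(q))],q[:,2],rcond=None)[0];print("tilt deg",np.degrees(c[:2]),"z",c[2],len(q))
E
```

```text
clock: 11.72
eef_pos: [575.5, 87.0, 218.6]
tool_rot: [3.141, 0.001, 2.891]
contact_force: [-0.1, -0.1, -0.1]
width: 0.998
finger_force: 0.0
at [575.5  87.  218.6] [180.    0.1 165.6] F [-0.1 -0.1 -0.1] w 0.998 t 11.725
top plate 0 ((0.0, 0.0), (0.0, 0.0), 0.0) nan
side red 32 [306.5  200.53] [661.98  66.65  59.68] ((661.3056640625, 65.44913482666016), (71.47378540039062, 5.246644973754883), 75.01632690429688)
side red 7 [298.71 200.43] [642.27  67.91  60.51] ((643.2362670898438, 69.92301177978516), (13.392494201660156, 5.3527421951293945), 38.4044075012207)
side red 7 [368.71 229.14] [775.71 -80.94  57.71] ((775.3458862304688, -78.91944885253906), (2.9975905418395996, 10.111536979675293), 37.907283782958984)
side red 8 [378.88 230.5 ] [796.28 -91.04  59.98] ((795.5717163085938, -91.6702651977539), (5.217419147491455, 13.12999153137207), 84.69075012207031)
side blue 32 [238.5  199.25] [494.   106.32  59.55] ((494.86181640625, 109.61030578613281), (67.54021453857422, 5.6369404792785645), 75.87834930419922)
side plate 0 ((0.0, 0.0), (0.0, 0.0), 0.0) nan
tilt deg [0.0218909  0.05932609] z 59.20656632003095 495
  return _methods._mean(a, axis=axis, dtype=dtype,
  ret = ret.dtype.type(ret / rcount)
```

```bash
python3 -m pendant '[{"x":0,"y":-0.4,"z":0,"rx":0,"ry":0,"rz":-0.18,"grip":1},{"x":0,"y":-0.9,"z":0,"rx":0,"ry":0,"rz":-0.18,"grip":1},{"x":0,"y":-0.96,"z":0,"rx":0,"ry":0,"rz":-0.16,"grip":1},{"x":0.1,"y":-1,"z":0,"rx":0,"ry":0,"rz":0,"grip":1},{"x":0.1,"y":-1,"z":0,"rx":0,"ry":0,"rz":0,"grip":1},{"x":0.1,"y":-1,"z":0,"rx":0,"ry":0,"rz":0,"grip":1},{"x":0.1,"y":-1,"z":0,"rx":0,"ry":0,"rz":0,"grip":1},{"x":0.1,"y":-1,"z":0,"rx":0,"ry":0,"rz":0,"grip":1},{"x":0.1,"y":-1,"z":0,"rx":0,"ry":0,"rz":0,"grip":1},{"x":0.1,"y":-1,"z":0,"rx":0,"ry":0,"rz":0,"grip":1},{"x":0.1,"y":-1,"z":0,"rx":0,"ry":0,"rz":0,"grip":1},{"x":0.1,"y":-1,"z":0,"rx":0,"ry":0,"rz":0,"grip":1},{"x":0.1,"y":-1,"z":0,"rx":0,"ry":0,"rz":0,"grip":1},{"x":0.1,"y":-1,"z":0,"rx":0,"ry":0,"rz":0,"grip":1},{"x":0.1,"y":-1,"z":0,"rx":0,"ry":0,"rz":0,"grip":1},{"x":0.1,"y":-1,"z":0,"rx":0,"ry":0,"rz":0,"grip":1},{"x":0.1,"y":-1,"z":0,"rx":0,"ry":0,"rz":0,"grip":1},{"x":0.1,"y":-1,"z":0,"rx":0,"ry":0,"rz":0,"grip":1},{"x":0.1,"y":-1,"z":0,"rx":0,"ry":0,"rz":0,"grip":1},{"x":0.1,"y":-1,"z":0,"rx":0,"ry":0,"rz":0,"grip":1}]';python3 -c "
from h import *
to([570.8,-399,190],[180,0,189])"
```

```text
clock: 14.38
eef_pos: [592.0, -300.3, 216.5]
tool_rot: [-3.142, 0.0, -2.984]
contact_force: [0.0, 0.4, -0.8]
width: 1.0
finger_force: 0.0
at [ 592.  -300.3  216.5] [-180.    0. -171.] F [ 0.   0.4 -0.8] w 1.0 t 14.375
shift now [ 1.82 -4.71  1.33]
turn [-0.     0.     0.001] shift after [ 1.82 -4.71  1.33]
```

```bash
python3 -m pendant '[{"x":0.4,"y":-1,"z":0.3,"rx":0,"ry":0,"rz":0,"grip":1},{"x":0.4,"y":-1,"z":0.3,"rx":0,"ry":0,"rz":0,"grip":1},{"x":0.4,"y":-1,"z":0.3,"rx":0,"ry":0,"rz":0,"grip":1},{"x":0.4,"y":-0.6,"z":0.2,"rx":0,"ry":0,"rz":0,"grip":1},{"x":0.1,"y":-0.2,"z":0,"rx":0,"ry":0,"rz":0,"grip":1},{"x":0,"y":0,"z":0,"rx":0,"ry":0,"rz":0,"grip":1}]';python3 -c "
from h import *
to([570.8,-399,117],[180,0,189])
p,d=capture('side');q,_=capture('top');cv2.imwrite('pics/s1.png',np.hstack([cv2.resize(x[...,::-1],(400,400),interpolation=cv2.INTER_CUBIC) for x in(p[220:390,230:400],q[150:300,350:500])]))"
```

```text
clock: 15.12
eef_pos: [570.4, -379.1, 194.7]
tool_rot: [3.141, 0.0, -2.984]
contact_force: [-0.4, 0.9, 0.4]
width: 0.997
finger_force: 0.0
at [ 570.4 -379.1  194.7] [ 180.    0. -171.] F [-0.4  0.9  0.4] w 0.997 t 15.125
shift now [ 0.14 -0.98  3.88]
turn [0.    0.001 0.001] shift after [ 0.14 -0.98  3.88]
```

View pics/s1.png

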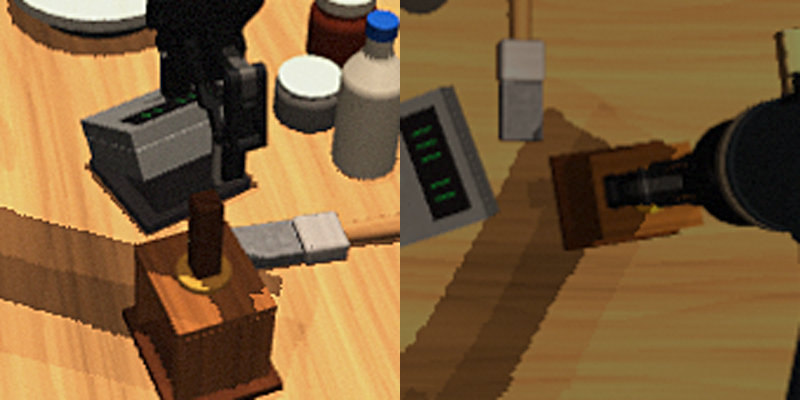

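The gripper hovers above and left of the stylus (finger at about (235,150) in the crop, handle at (205,230)), and the rack is undisturbed. I'll shift the last 20 mm, go down and grip.

```bash
python3 -m pendant '[{"x":0.14,"y":-0.98,"z":0,"rx":0,"ry":0,"rz":0,"grip":1},{"x":0,"y":0,"z":0.5,"rx":0,"ry":0,"rz":0,"grip":1},{"x":0,"y":0,"z":0.8,"rx":0,"ry":0,"rz":0,"grip":1},{"x":0,"y":0,"z":0.8,"rx":0,"ry":0,"rz":0,"grip":1},{"x":0,"y":0,"z":0.8,"rx":0,"ry":0,"rz":0,"grip":1},{"x":0,"y":0,"z":0.6,"rx":0,"ry":0,"rz":0,"grip":1},{"x":0,"y":0,"z":0.38,"rx":0,"ry":0,"rz":0,"grip":1},{"x":0,"y":0,"z":0,"rx":0,"ry":0,"rz":0,"grip":0},{"x":0,"y":0,"z":0,"rx":0,"ry":0,"rz":0,"grip":0},{"x":0,"y":0,"z":0,"rx":0,"ry":0,"rz":0,"grip":0},{"x":0,"y":0,"z":0,"rx":0,"ry":0,"rz":0,"grip":0},{"x":0,"y":0,"z":0,"rx":0,"ry":0,"rz":0,"grip":0},{"x":0,"y":0,"z":0,"rx":0,"ry":0,"rz":0,"grip":0},{"x":0,"y":0,"z":0,"rx":0,"ry":0,"rz":0,"grip":0}]';python3 -c "
from h import *
to([570.8,-399,117],[180,0,189])"
```

```text
clock: 16.98
eef_pos: [570.9, -399.3, 117.6]
tool_rot: [-3.141, 0.001, -2.984]
contact_force: [-0.3, -0.1, 5.1]
width: 0.226
finger_force: 59.2
at [ 570.9 -399.3  117.6] [-180.    0. -171.] F [-0.3 -0.1  5.1] w 0.226 t 16.975
shift now [0.   0.01 0.03]
turn [-0.001  0.001  0.001] shift after [0.   0.01 0.03]
```

Gripped (opening 19 mm), tip 87.5 mm beyond the TCP. I'll lift it out and carry it to the console.

```bash
python3 -m pendant '[{"x":0,"y":0,"z":-0.5,"rx":0,"ry":0,"rz":0,"grip":0},{"x":0,"y":0,"z":-1,"rx":0,"ry":0,"rz":0,"grip":0},{"x":0,"y":0,"z":-1,"rx":0,"ry":0,"rz":0,"grip":0},{"x":0,"y":0,"z":-1,"rx":0,"ry":0,"rz":0,"grip":0},{"x":0,"y":0,"z":-1,"rx":0,"ry":0,"rz":0,"grip":0},{"x":0,"y":0.3,"z":-1,"rx":0,"ry":0,"rz":0,"grip":0},{"x":-0.11,"y":0.97,"z":-0.2,"rx":0,"ry":0,"rz":0,"grip":0},{"x":-0.11,"y":0.97,"z":0,"rx":0,"ry":0,"rz":0,"grip":0},{"x":-0.11,"y":0.97,"z":0,"rx":0,"ry":0,"rz":0,"grip":0},{"x":-0.11,"y":0.97,"z":0,"rx":0,"ry":0,"rz":0,"grip":0},{"x":-0.11,"y":0.97,"z":0,"rx":0,"ry":0,"rz":0,"grip":0},{"x":-0.11,"y":0.97,"z":0,"rx":0,"ry":0,"rz":0,"grip":0},{"x":-0.11,"y":0.97,"z":0,"rx":0,"ry":0,"rz":0,"grip":0},{"x":-0.11,"y":0.97,"z":0,"rx":0,"ry":0,"rz":0,"grip":0},{"x":-0.11,"y":0.97,"z":0,"rx":0,"ry":0,"rz":0,"grip":0},{"x":-0.11,"y":0.97,"z":0,"rx":0,"ry":0,"rz":0,"grip":0},{"x":-0.11,"y":0.97,"z":0,"rx":0,"ry":0,"rz":0,"grip":0},{"x":-0.11,"y":0.97,"z":0,"rx":0,"ry":0,"rz":0,"grip":0},{"x":-0.11,"y":0.97,"z":0,"rx":0,"ry":0,"rz":0,"grip":0},{"x":-0.11,"y":0.6,"z":0,"rx":0,"ry":0,"rz":0,"grip":0}]'
cat >>h.py <<'E'
def press(M,tip,az=110.3,L=87.5):
    "move so the stylus tip is tip mm above the mouth M on its axis"
    s=sense();R=Ro.from_euler("xyz",s["tool_rot"]);a=np.radians(az)
    n=np.array([.5*np.cos(a),.5*np.sin(a),np.cos(np.pi/6)]);z=R.as_matrix()[:,2]
    ax=np.cross(z,-n);l=np.linalg.norm(ax);T=Ro.from_rotvec(ax/max(l,1e-9)*np.arctan2(l,z@-n))*R
    p=np.array(M)+n*(L+tip);d=p-s["eef_pos"]
    print("at",s["eef_pos"].round(1),"F",s["contact_force"].round(1),"F.n",s["contact_force"]@n,"w",s["width"],"t",s["clock"],"tip above mouth",((s["eef_pos"]+z*L-M)@n).round(2))
    print("turn",((R.inv()*T).as_rotvec(True)/45).round(3),"shift after turn",(T.inv().apply(d)/20).round(3),"q",s["q"].round(2))
E
python3 -c "
from h import *
press([577.8,-175.2,71],20)"
```

```text
clock: 19.48
eef_pos: [558.6, -125.8, 231.0]
tool_rot: [3.141, 0.0, -2.983]
contact_force: [1.1, 0.7, -1.4]
width: 0.224
finger_force: 58.7
at [ 558.6 -125.8  231. ] F [ 1.1  0.7 -1.4] F.n -1.0572102126708354 w 0.2239898682661197 t 19.475 tip above mouth 89.25
turn [ 0.654 -0.129 -0.   ] shift after turn [0.289 1.682 2.876] q [ 0.19  0.42 -0.07  1.71  0.04  1.01  1.83]
```

```bash
python3 -m pendant '[{"x":0,"y":0,"z":0,"rx":0.163,"ry":-0.032,"rz":0,"grip":0},{"x":0,"y":0,"z":0,"rx":0.163,"ry":-0.032,"rz":0,"grip":0},{"x":0,"y":0,"z":0,"rx":0.163,"ry":-0.032,"rz":0,"grip":0},{"x":0,"y":0,"z":0,"rx":0.165,"ry":-0.032,"rz":0,"grip":0},{"x":0.1,"y":0.56,"z":0.6,"rx":0,"ry":0,"rz":0,"grip":0},{"x":0.1,"y":0.56,"z":0.7,"rx":0,"ry":0,"rz":0,"grip":0},{"x":0.1,"y":0.56,"z":0.7,"rx":0,"ry":0,"rz":0,"grip":0},{"x":0,"y":0,"z":0.6,"rx":0,"ry":0,"rz":0,"grip":0},{"x":0,"y":0,"z":0.3,"rx":0,"ry":0,"rz":0,"grip":0},{"x":0,"y":0,"z":0,"rx":0,"ry":0,"rz":0,"grip":0}]'
python3 -c "
from h import *
press([577.8,-175.2,71],20)
p,d=capture('side');q,_=capture('top');cv2.imwrite('pics/p1.png',np.hstack([cv2.resize(x[...,::-1],(400,400),interpolation=cv2.INTER_CUBIC) for x in(p[210:320,240:350],q[150:260,300:410])]))"
```

```text
clock: 20.72
eef_pos: [559.0, -127.4, 163.7]
tool_rot: [-2.626, 0.096, -2.96]
contact_force: [-0.1, 0.1, -0.7]
width: 0.228
finger_force: 58.9
at [ 559.  -127.4  163.7] F [-0.1  0.1 -0.7] F.n -0.5373827555549322 w 0.22766665733050956 t 20.725 tip above mouth 18.44
turn [-0.001 -0.003 -0.   ] shift after turn [-0.035  0.103 -0.078] q [-0.33  0.48  0.21  2.04  0.73  0.65  0.99]
```

View pics/p1.png

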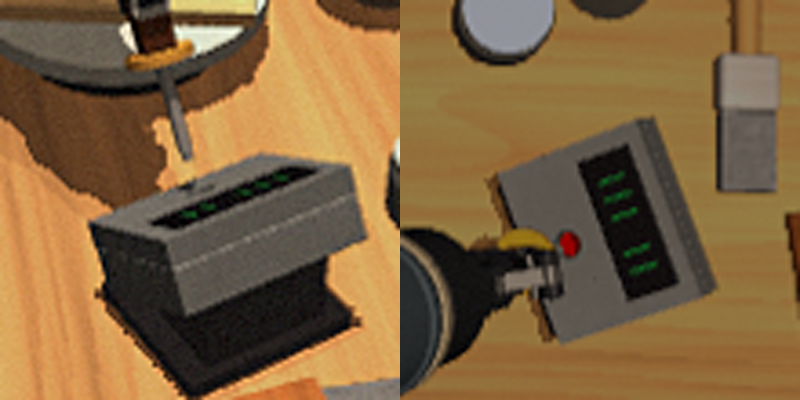

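The side view shows the tip at about (291,255) above the recess at (295,262). The top view shows the red button at (346,217), with the tip hidden by the gripper. I'll check the projections numerically.

```bash
python3 - <<'E'
from h import *
np.set_printoptions(precision=1,suppress=True)
a=np.radians(110.3);n=np.array([.5*np.cos(a),.5*np.sin(a),.866]);M=np.array([577.8,-175.2,71])
s=sense();R=Ro.from_euler("xyz",s["tool_rot"]).as_matrix();tip=s["eef_pos"]+R[:,2]*87.5
print("tip",tip,"side tip,M,btn",proj("side",[tip,M,M-10*n]),"top",proj("top",[tip,M,M-10*n]))
p,d=capture("side");g=p[245:275,280:310].astype(int).sum(2)//3;print(g[5:26,2:24])
E
```

```text
tip [ 574.2 -168.1   88.3] side tip,M,btn [[290.9 253.8]
 [293.3 262.1]
 [294.5 266.6]] top [[342.7 217.8]
 [344.6 216.8]
 [346.  216.3]]
[[ 61  56  61 137 165 163 144  59 106 116 113 147 159 156 150 156 166 165
  163 158 161 161]
 [ 70  61  55  81 171 167 166  71  89 107 107 134 155 152 150 159 160 168
  163 156 162 163]
 [ 70  65  61  79 168 162 165 132  59  95  96 120 161 156 157 157 162 166
  165 160 163 159]
 [ 68  69  60  78 167 161 165 166  68  94 113 135 157 155 154 157 163 163
  162 160 154 160]
 [ 72  70  63  80 171 161 165 164 133 143 153 163 155 156 153 154 156 168
  161 165 164 149]
 [ 69  67  60  68 161 161 162 164 170 170 167 159 157 154 154 157 160 166
  166 157 135 118]
 [ 67  63  67 123 151 159 161 163 170 166 167 164 159 153 157 158 151 154
  136 117  97 105]
 [ 62  68 127 155 146 148 159 165 166 168 172 164 167 158 144 137 122 122
   99  99 105 103]
 [ 58  76 164 152 144 148 154 161 170 171 168 132 152 138 115 102 103 104
  101 105 106 106]
 [ 72 130 161 150 144 142 159 174 175 143 144  93 115 102 104 103 105 108
  110 107 102 108]
 [ 75 136 166 155 149 148 125 14
[... 291 characters left out ...]
7  90  93 100 100 101  91  71
   32   0   6  14]
 [112 107 109 106 101 100 107 109 103 105 102 116 113  83  71  53  31   2
   11  16  21  12]
 [105 112 107 107 105 102 107 107 113 115  93  87  71  41  24   7   9   6
   19  16   9  10]
 [106 108 103 114 110 111 114 113  83  80  49  33   0  22  30  31  33  16
    9   9   3   9]
 [110 108 113 111 116  96  90  70  33  14   7   8  13  23  28  26  28  13
    3  16  46  85]
 [110 112 108  87  81  48  36   5  26  32  31  45  14  18   8   6   2  42
   60  88  89 108]
 [115  85  66  32  30   7   8  13  22  41  32  42  13   9  14  49  86  97
  100 109  97  83]
 [ 60  25   0  12   9   8  22  11  11   8   5  12  31  42  84  96 108  97
   84  90  79  80]]
```

Predicted and seen positions agree within about 1 px. I'll trim and go in to just above the button.

```bash
python3 -m pendant '[{"x":-0.03,"y":0.1,"z":0.1,"rx":0,"ry":0,"rz":0,"grip":0},{"x":0,"y":0,"z":0.3,"rx":0,"ry":0,"rz":0,"grip":0},{"x":0,"y":0,"z":0.4,"rx":0,"ry":0,"rz":0,"grip":0},{"x":0,"y":0,"z":0.3,"rx":0,"ry":0,"rz":0,"grip":0},{"x":0,"y":0,"z":0.2,"rx":0,"ry":0,"rz":0,"grip":0},{"x":0,"y":0,"z":0,"rx":0,"ry":0,"rz":0,"grip":0}]'
python3 -c "
from h import *
press([577.8,-175.2,71],-10)"
```

```text
clock: 21.62
eef_pos: [563.6, -137.3, 139.8]
tool_rot: [-2.626, 0.096, -2.959]
contact_force: [0.0, -0.4, -0.8]
width: 0.225
finger_force: 58.9
at [ 563.6 -137.3  139.8] F [ 0.  -0.4 -0.8] F.n -0.8905245174745104 w 0.22479995766847327 t 21.625 tip above mouth -7.66
turn [-0.    -0.003 -0.   ] shift after turn [-0.015 -0.028  0.117] q [-0.32  0.52  0.23  2.06  0.77  0.59  0.96]
```

In the recess without contact. Pressing in small steps, watching the force.

```bash
python3 -m pendant '[{"x":0,"y":0,"z":0.1,"rx":0,"ry":0,"rz":0,"grip":0},{"x":0,"y":0,"z":0.1,"rx":0,"ry":0,"rz":0,"grip":0},{"x":0,"y":0,"z":0,"rx":0,"ry":0,"rz":0,"grip":0}]' | grep -E "force|clock"; python3 -c "
from h import *
press([577.8,-175.2,71],-15)"
python3 -m pendant '[{"x":0,"y":0,"z":0.08,"rx":0,"ry":0,"rz":0,"grip":0},{"x":0,"y":0,"z":0.08,"rx":0,"ry":0,"rz":0,"grip":0},{"x":0,"y":0,"z":0,"rx":0,"ry":0,"rz":0,"grip":0}]' | grep -E "force|clock"; python3 -c "
from h import *
press([577.8,-175.2,71],-15)"
```

```text
clock: 22.0
contact_force: [-0.3, 0.8, 0.5]
finger_force: 59.0
at [ 564.6 -138.8  136.8] F [-0.3  0.8  0.5] F.n 0.8503203888013247 w 0.2306696598348601 t 22.0 tip above mouth -11.21
turn [-0.    -0.002 -0.   ] shift after turn [ 0.007 -0.032  0.19 ] q [-0.31  0.53  0.23  2.06  0.77  0.58  0.95]
clock: 22.38
contact_force: [-1.2, 2.7, 2.6]
finger_force: 59.2
at [ 565.2 -140.4  134. ] F [-1.2  2.7  2.6] F.n 3.774818339185085 w 0.2273081512997537 t 22.375 tip above mouth -14.45
turn [-0.    -0.002  0.   ] shift after turn [ 0.006 -0.032  0.028] q [-0.31  0.53  0.24  2.06  0.78  0.57  0.95]
```

```bash
python3 -m pendant '[{"x":0,"y":0,"z":0.07,"rx":0,"ry":0,"rz":0,"grip":0},{"x":0,"y":0,"z":0.05,"rx":0,"ry":0,"rz":0,"grip":0},{"x":0,"y":0,"z":0,"rx":0,"ry":0,"rz":0,"grip":0}]' | grep -E "force|clock"; python3 -c "
from h import *
press([577.8,-175.2,71],-15)"
```

```text
clock: 22.75
contact_force: [-5.9, 7.4, 15.8]
finger_force: 61.8
at [ 565.7 -141.   132.6] F [-5.9  7.4 15.8] F.n 18.192885475803692 w 0.22505108981163266 t 22.75 tip above mouth -16.02
turn [-0.    -0.001 -0.   ] shift after turn [ 0.021 -0.035 -0.051] q [-0.31  0.54  0.24  2.06  0.78  0.56  0.94]
```

The force jumped to 18 N at full depth, so the button is fully in. I'll withdraw along the axis, straighten up and return.

```bash
python3 -m pendant '[{"x":0,"y":0,"z":-0.4,"rx":0,"ry":0,"rz":0,"grip":0},{"x":0,"y":0,"z":-0.8,"rx":0,"ry":0,"rz":0,"grip":0},{"x":0,"y":0,"z":-1,"rx":0,"ry":0,"rz":0,"grip":0},{"x":0,"y":0,"z":-1,"rx":0,"ry":0,"rz":0,"grip":0},{"x":0,"y":0,"z":-1,"rx":0,"ry":0,"rz":0,"grip":0},{"x":0,"y":0,"z":-1,"rx":0,"ry":0,"rz":0,"grip":0},{"x":0,"y":0,"z":-0.4,"rx":-0.163,"ry":0.032,"rz":0,"grip":0},{"x":0,"y":0,"z":0,"rx":-0.163,"ry":0.032,"rz":0,"grip":0},{"x":0,"y":0,"z":0,"rx":-0.163,"ry":0.032,"rz":0,"grip":0},{"x":0,"y":0,"z":0,"rx":-0.165,"ry":0.032,"rz":0,"grip":0},{"x":0,"y":0,"z":0,"rx":0,"ry":0,"rz":0,"grip":0}]'; python3 -c "
from h import *
to([570.9,-399.3,220],[180,0,189])"
```

```text
clock: 24.12
eef_pos: [546.0, -92.7, 228.5]
tool_rot: [-3.141, -0.001, -2.991]
contact_force: [-0.1, 0.9, -0.9]
width: 0.227
finger_force: 59.1
at [546.  -92.7 228.5] [-180.    -0.  -171.4] F [-0.1  0.9 -0.9] w 0.227 t 24.125
shift now [  1.07 -15.34   0.44]
turn [-0.001 -0.001 -0.008] shift after [  1.17 -15.33   0.42]
```

```bash
python3 -m pendant '[{"x":0.07,"y":-0.6,"z":0,"rx":0,"ry":0,"rz":-0.008,"grip":0},{"x":0.07,"y":-0.97,"z":0,"rx":0,"ry":0,"rz":0,"grip":0},{"x":0.07,"y":-0.97,"z":0,"rx":0,"ry":0,"rz":0,"grip":0},{"x":0.07,"y":-0.97,"z":0,"rx":0,"ry":0,"rz":0,"grip":0},{"x":0.07,"y":-0.97,"z":0,"rx":0,"ry":0,"rz":0,"grip":0},{"x":0.07,"y":-0.97,"z":0,"rx":0,"ry":0,"rz":0,"grip":0},{"x":0.07,"y":-0.97,"z":0,"rx":0,"ry":0,"rz":0,"grip":0},{"x":0.07,"y":-0.97,"z":0,"rx":0,"ry":0,"rz":0,"grip":0},{"x":0.07,"y":-0.97,"z":0,"rx":0,"ry":0,"rz":0,"grip":0},{"x":0.07,"y":-0.97,"z":0,"rx":0,"ry":0,"rz":0,"grip":0},{"x":0.07,"y":-0.97,"z":0,"rx":0,"ry":0,"rz":0,"grip":0},{"x":0.07,"y":-0.97,"z":0,"rx":0,"ry":0,"rz":0,"grip":0},{"x":0.07,"y":-0.97,"z":0,"rx":0,"ry":0,"rz":0,"grip":0},{"x":0.07,"y":-0.97,"z":0,"rx":0,"ry":0,"rz":0,"grip":0},{"x":0.07,"y":-0.97,"z":0,"rx":0,"ry":0,"rz":0,"grip":0},{"x":0.07,"y":-0.97,"z":0,"rx":0,"ry":0,"rz":0,"grip":0},{"x":0,"y":-0.15,"z":0.4,"rx":0,"ry":0,"rz":0,"grip":0},{"x":0,"y":0,"z":0,"rx":0,"ry":0,"rz":0,"grip":0},{"x":0,"y":0,"z":0,"rx":0,"ry":0,"rz":0,"grip":0}]'; python3 -c "
from h import *
to([570.9,-399.3,117.6],[180,0,189])"
```

```text
clock: 26.5
eef_pos: [574.2, -393.5, 220.8]
tool_rot: [3.141, 0.0, -2.977]
contact_force: [-0.6, 0.2, 0.1]
width: 0.227
finger_force: 59.1
at [ 574.2 -393.5  220.8] [ 180.     0.  -170.6] F [-0.6  0.2  0.1] w 0.227 t 26.5
shift now [ 0.21 -0.26  5.16]
turn [0.001 0.    0.01 ] shift after [ 0.21 -0.26  5.16]
```

```bash
python3 -m pendant '[{"x":0.21,"y":-0.26,"z":0.4,"rx":0,"ry":0,"rz":0.01,"grip":0},{"x":0,"y":0,"z":0.6,"rx":0,"ry":0,"rz":0,"grip":0},{"x":0,"y":0,"z":0.4,"rx":0,"ry":0,"rz":0,"grip":0},{"x":0,"y":0,"z":0,"rx":0,"ry":0,"rz":0,"grip":0}]'; python3 -c "
from h import *
to([570.9,-399.3,117.6],[180,0,189])
s=sense();e=s['eef_pos'];print('tip exp',proj('side',[e-[0,0,87.5],[570.7,-399.5,90]]))
p,d=capture('side');cv2.imwrite('pics/r1.png',cv2.resize(p[250:400,245:395,::-1],(600,600),interpolation=cv2.INTER_CUBIC))"
```

```text
clock: 27.0
eef_pos: [570.2, -399.9, 191.7]
tool_rot: [3.14, -0.001, -2.986]
contact_force: [-0.3, 0.7, -0.9]
width: 0.227
finger_force: 59.1
at [ 570.2 -399.9  191.7] [ 1.799e+02 -1.000e-01 -1.711e+02] F [-0.3  0.7 -0.9] w 0.227 t 27.0
shift now [-0.04  0.02  3.71]
turn [ 0.002 -0.002 -0.001] shift after [-0.04  0.03  3.71]
tip exp [[315.6482029  331.39030684]
 [315.60383035 336.82267511]]
```

View pics/r1.png

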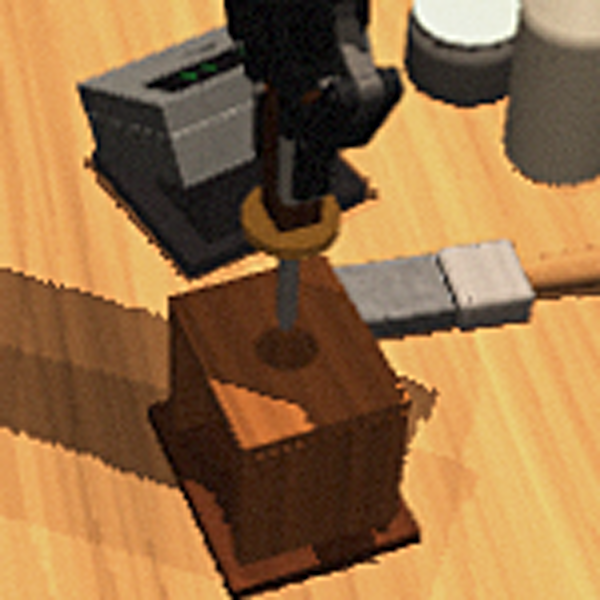

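The tip, at (317,332), is right above the rack hole at (317,337). Lowering it in.

```bash
python3 -m pendant '[{"x":-0.03,"y":0.02,"z":0.3,"rx":0,"ry":0,"rz":0,"grip":0},{"x":0,"y":0,"z":0.6,"rx":0,"ry":0,"rz":0,"grip":0},{"x":0,"y":0,"z":0.7,"rx":0,"ry":0,"rz":0,"grip":0},{"x":0,"y":0,"z":0.7,"rx":0,"ry":0,"rz":0,"grip":0},{"x":0,"y":0,"z":0.6,"rx":0,"ry":0,"rz":0,"grip":0},{"x":0,"y":0,"z":0.4,"rx":0,"ry":0,"rz":0,"grip":0},{"x":0,"y":0,"z":0.25,"rx":0,"ry":0,"rz":0,"grip":0},{"x":0,"y":0,"z":0.1,"rx":0,"ry":0,"rz":0,"grip":0},{"x":0,"y":0,"z":0,"rx":0,"ry":0,"rz":0,"grip":0},{"x":0,"y":0,"z":0,"rx":0,"ry":0,"rz":0,"grip":0}]'
```

```text
clock: 28.3
eef_pos: [571.3, -400.0, 120.3]
tool_rot: [-3.141, 0.001, -2.986]
contact_force: [-0.2, -0.2, -1.0]
width: 0.233
finger_force: 59.1
```

```bash
python3 -m pendant '[{"x":0,"y":0.02,"z":0.08,"rx":0,"ry":0,"rz":0,"grip":0},{"x":0,"y":0,"z":0.05,"rx":0,"ry":0,"rz":0,"grip":0},{"x":0,"y":0,"z":0,"rx":0,"ry":0,"rz":0,"grip":0}]'
```

```text
clock: 28.68
eef_pos: [571.1, -399.4, 117.5]
tool_rot: [-3.142, 0.0, -2.986]
contact_force: [-1.1, 1.6, 1.8]
width: 0.222
finger_force: 59.5
```

The collar touches at the original height. Releasing and rising clear.

```bash
python3 -m pendant '[{"x":0,"y":0,"z":0,"rx":0,"ry":0,"rz":0,"grip":1},{"x":0,"y":0,"z":0,"rx":0,"ry":0,"rz":0,"grip":1},{"x":0,"y":0,"z":0,"rx":0,"ry":0,"rz":0,"grip":1},{"x":0,"y":0,"z":0,"rx":0,"ry":0,"rz":0,"grip":1},{"x":0,"y":0,"z":0,"rx":0,"ry":0,"rz":0,"grip":1},{"x":0,"y":0,"z":0,"rx":0,"ry":0,"rz":0,"grip":1},{"x":0,"y":0,"z":-0.5,"rx":0,"ry":0,"rz":0,"grip":1},{"x":0,"y":0,"z":-0.8,"rx":0,"ry":0,"rz":0,"grip":1},{"x":0,"y":0,"z":-1,"rx":0,"ry":0,"rz":0,"grip":1},{"x":0,"y":0,"z":-1,"rx":0,"ry":0,"rz":0,"grip":1},{"x":0,"y":0,"z":-1,"rx":0,"ry":0,"rz":0,"grip":1},{"x":0,"y":0,"z":-1,"rx":0,"ry":0,"rz":0,"grip":1},{"x":0,"y":0,"z":-0.5,"rx":0,"ry":0,"rz":0,"grip":1},{"x":0,"y":0,"z":0,"rx":0,"ry":0,"rz":0,"grip":1}]'
python3 -c "
from h import *
p,d=capture('side');cv2.imwrite('pics/f.png',cv2.resize(p[130:410,150:450,::-1],(600,560),interpolation=cv2.INTER_CUBIC))"
```

```text
clock: 30.42
eef_pos: [571.4, -399.7, 234.5]
tool_rot: [-3.14, 0.001, -2.986]
contact_force: [-0.6, -0.3, -1.5]
width: 1.0
finger_force: 0.0
```

View pics/f.png

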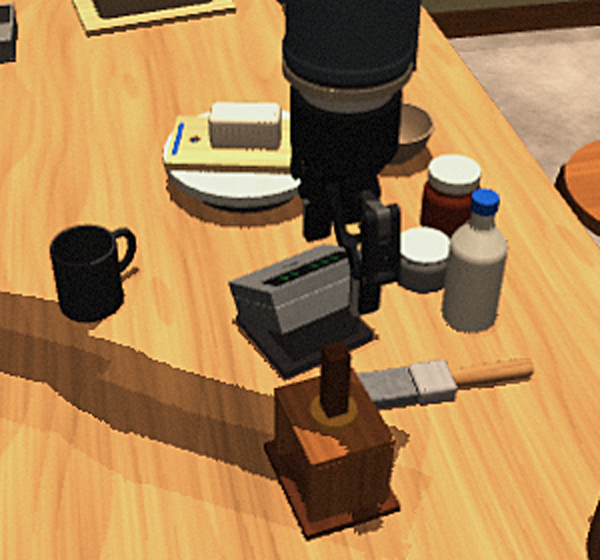

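The stylus hangs upright on its collar (crop (335,390)), the bat lies flush on the wheel (crop (235,150)), and the other things in view have not moved.

```bash
python3 -c "
from workcell import hand_in
print(hand_in())"
```

```text
the job is handed in; nothing more can be done
None
```

I handed the job in at about 30 s: the bat is seated flush on both pins, the zero button was pressed until it bottomed (18 N), and the stylus hangs upright in its rack on its collar; no other pots or tools were touched.

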